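# Load the bench finisher and hold its drive collar in

## Robot

A 6-joint arm with a two-finger parallel gripper is mounted at the origin on the work surface. World frame = base frame: x ahead of the robot, y to its left, z up, the work surface at z = 0. Lengths are in m, angles in rad, forces in N, time in s.
With the tool pointing down it reaches from about 0.25 to 0.775 m from the base axis. Payload 4 kg.
Tool frame: the origin (TCP) lies midway between the tips of the shut fingers; the grasp point (between the pads) lies 19 mm behind it (robot.tcp_to_grasp is the z of the grasp point in the tool frame, in m); z points along the fingers, y is the line along which they close (so a half turn about z gives the same grasp; the last joint's range is limited). The gripper opens to 94 mm and grips with 3 to 60 N. Pads are 16 mm wide; open, the fingers measure 119 mm over their backs; the gripper's body (75 mm by 177 mm) begins 78 mm behind the grasp point.
Start: joints at [-1.257, 0.087, 1.371, -0, 1.684, -0.103], TCP at [0.223, -0.503, 0.206] pointing down, gripper open.
Joint ranges: [-3.1, 3.1], [-0.76, 2.03], [0.27, 2.55], [-1.08, 4.22], [0.17, 2.65], [-2.57, 2.57]. Speed limits (rad/s): [2.79, 2.79, 3.14, 3.14, 3.14, 3.14].

## Interface

Orientations are given as [roll, pitch, yaw] about the fixed x, y, z axes, in that order (R = Rz(yaw) Ry(pitch) Rx(roll)).
In Python, from bench import robot gives the robot as it stands. The module is installed in compiled form; this text tells all that it offers.
- The arm moves only by the tool move_arm, never from a script. Its argument "motion" is one flat list of numbers, 7 for each row, row after row: the turn, a rotation vector about the tool's x, y, z in units of 45 degrees (1.0 is 45 degrees), then the shift along the tool's x, y, z in units of 100 mm (1.0 is 100 mm), then the opening, from 0 (shut) to 1 (fully open). A call has 1 to 12 rows; each row shifts and turns the commanded pose from where the row before left it, along the tool's axes as they then stand; what a row does not reach is not made up. A row lasts 1/12 s, in which the tool goes at most 41.7 mm and 7.16 degrees, less where a joint would pass 70% of its speed; a pose out of reach is approached as far as the arm can. A call with a number of a shift or a turn outside -1 to 1 is refused whole. A call with a gripper value outside its range is refused whole. The fingers move at their own pace and stop on an object; the grip force is fixed at half the most. Time passes only in rows, so rows that do not move let the fingers close. It gives the time, the measured TCP pose, the force, the opening and the grip force at its end, in the units of the state.
- robot.get_obs(): the state, without advancing time (a new reading comes with each control period).
- robot.snapshot(name): name is "scene" or "top"; returns the picture (384x512x3 uint8, red, green, blue); there is no depth.
- robot.get_calibration(name): a dict with "fx", "fy", "cx", "cy" (pixels), "R" (3x3) and "t" (3): a world point X has camera coordinates R X + t. Camera axes: x right, y down, z forward; pixel columns grow to the right and rows downward; lengths in m; the calibration is good to about 2 mm. A picture is of the moment at which its call begins. get_calibration takes no time and is no camera call.
- robot.close_job(): hands the job in; it is judged then, once.
The state is a dict: "time": time; "joint_positions": joint angles; "qvel": joint speeds; "joint_torque": joint torques, N m; "tool_pos": TCP position; "ee_rot": TCP orientation; "wrist_force": force on the tool from outside, world axes, zero at the start; "wrist_torque": the same for the moment, N m; "width": finger opening in m; "finger_force": force on a finger pad.
Only numpy, scipy, OpenCV 4.12 (cv2) and the standard library are available. Lean on these libraries where they do the work, as an engineer would, in place of code of your own. Each camera call takes 0.05 s, during which the arm holds its last target. There are 200 camera calls.

## Task

Lift the red handle of the hinged steel loading pan so that all four brass castings slide into the green hopper, then lower the pan back down to its rest. Then turn the knurled brass collar on the grey drive unit until its hidden keyways drop over the pins, push it fully home against its spring, and finish while still holding it there, pushed home with the gripper. Leave the candlestick, the screwdriver and the jar where they stand.

Things in the scene. Friction and masses are not known exactly. Their poses are not given: they have to be found in the camera images.
- hopper: green finisher, fixed to the bench. Origin on the bench below the pan's hinge axis; x points from the pan to the hopper, y along the hinge, z up. Hopper, open on top: inside x 0 to 140, y -70 to 70 mm, floor z 36, side rims z 155, far rim z 165 mm. A housing under the pan fills x -135 to -5, y -50 to 50, up to z 115 mm.
- pan (a joint): hinge of the steel loading pan: 0 = level, at rest; grows as the handle is lifted; stop at 1.25 rad. The castings start to slide at about 0.5 rad; 1 rad empties it. Axis along the hopper's y at its x 0, z 125 mm. Pan 350 g, falls back if let go; 140 mm long, 115 wide, walls 30 high, open at the hinge end; at rest its floor top is at hopper z 129 mm, its front wall at x -140 mm.
- pan_handle (a point): centre of the pan's red handle, a round bar 10 mm thick along the hopper's y, about 80 mm free length, 65 mm clear of the pan's front wall. 205 mm in front of the hinge axis and 34 mm above it at rest: hopper x -205, y 0, z 159 mm. It can be pinched from above and turns between the finger pads as it is lifted.
- casting0: loose brass casting, 70 g, about 30 mm across and 30 mm high (flared candle cup), standing in the pan at the start; origin at the centre of its underside
- casting1: loose brass casting, 70 g, about 30 mm across and 30 mm high (flared candle cup), standing in the pan at the start; origin at the centre of its underside
- casting2: loose brass casting, 70 g, about 30 mm across and 30 mm high (square foot with round boss), standing in the pan at the start; origin at the centre of its underside
- casting3: loose brass casting, 70 g, about 30 mm across and 30 mm high (square foot with round boss), standing in the pan at the start; origin at the centre of its underside
- drive: grey drive unit 130 x 120 mm, fixed to the bench; origin on the bench on the axis of its upright 28 mm spigot, on which the collar sits; z up. Its deck is at z 70 mm. Three hidden pins stick out of the spigot 120 degrees apart, in an unknown direction that differs each time; they do not show in this body's yaw.
- collar: loose knurled brass collar, diameter 47, height 45 mm, 180 g, dark closed top; origin on its axis at its lower rim, z up. At the start it stands on the pins, rim at drive z 82 mm, top at 127. Three hidden keyways 120 degrees apart (one at its +x), 12 mm wide for 5 mm pins (0.2 rad either way will do). A turn of 0.35 to 1.75 rad anticlockwise from above lines them up.
- plate (a joint): travel of the round steel spring plate (diameter 56 mm) under the collar: 0 = up, its top at drive z 77 mm; 0.005 = collar fully home. Keyways lined up, the collar goes down 5 mm freely onto the plate, then 5 mm against the spring (3 N rising to 6.5 N) to a hard stop: rim at drive z 72, top at 117 mm. Let go, it springs back up.
- candlestick: brass candlestick, 135 mm high, 68 mm foot; origin at the centre of its underside; to be left alone
- screwdriver: screwdriver lying on the bench, 180 mm long; to be left alone
- jar: amber jar with black cap, 52 mm in diameter, 75 mm high; origin at the centre of its underside; to be left alone
There are look-alikes about, which are no part of the job. What is shaped like the casting0 but blue or turquoise is not meant.

How it is judged:
On the way, in this order (a step that is already met when the one before it is completed fails the run):
1. the pan is tipped up (past 0.3 rad) (value of joint pan above 0.3 rad), for 0.1 s.
2. all four castings lie in the hopper (x of casting0 in the frame of hopper between 0 and 0.145 m and y of casting0 in the frame of hopper between -0.075 and 0.075 m and z of each of casting0, casting1, casting2, casting3 in the frame of hopper below 0.11 m and x of casting1 in the frame of hopper between 0 and 0.145 m and y of casting1 in the frame of hopper between -0.075 and 0.075 m and x of casting2 in the frame of hopper between 0 and 0.145 m and y of casting2 in the frame of hopper between -0.075 and 0.075 m and x of casting3 in the frame of hopper between 0 and 0.145 m and y of casting3 in the frame of hopper between -0.075 and 0.075 m), for 0.2 s.
3. the pan is back down at its rest (value of joint pan below 0.1 rad), for 0.2 s.
4. the collar has dropped over the pins and is pushed home (horizontal distance between collar and drive below 0.004 m and angle between collar's own z axis and vertical below 0.1 rad and z of collar in the frame of drive below 0.0742 m), for 0.2 s.
At the end, for the whole second after the job is handed in: All four castings are in the hopper (below its z 110 mm), the pan is down (under 0.1 rad), and the collar is upright (0.1 rad), on the spigot axis (4 mm), lower rim within 2.2 mm of the hard stop (below z 74.2 mm of the drive), the fingers still bearing on it (over 1 N) (all of step 2 and all of step 4 and value of joint pan below 0.1 rad and contact force between the fingers and collar above 1 N and velocity of joint pan below 0.05 rad/s); the arm keeps its last pose, push and grip.
It fails at once if the candlestick is knocked or moved (more than 30 mm) (distance of candlestick from where it was at the start of the episode above 0.03 m).
It fails at once if the screwdriver is knocked or moved (more than 30 mm) (distance of screwdriver from where it was at the start of the episode above 0.03 m).
It fails at once if the jar is knocked or moved (more than 30 mm) (distance of jar from where it was at the start of the episode above 0.03 m).
It fails at once if the candlestick is tipped over (angle between candlestick's own z axis and vertical above 0.5 rad).
It also fails if it takes over 64 s, if anything falls off the work surface, if the arm or the gripper's body presses on something with over 40 N, if the wrist force passes 120 N, or if a joint passes its speed limit or range.

## Working session

There is one attempt and no reset: what is moved stays moved. The work goes in short steps, Python scripts to look and compute and a tool call to move; the robot and the scene stay as the last step left them, time stands still between calls to the robot, and variables do not carry over. Pictures are saved under pics/ and viewed, at most 10 in all, crops included, and the job is handed in when it is done.

Besides the shell and the picture viewer there is one more tool, called after ">>>" by a JSON object that holds its "method" and its "body". move_arm: Moves the arm, as the interface text tells. Shifts and turns lie within -1 to 1; 1 stands for 100 mm of shift or 45 degrees of turn. Its arguments: {"type":"object","properties":{"motion":{"type":"array","items":{"type":"number"}}},"required":["motion"]}

```bash
mkdir -p pics
python3 - <<'E'
from bench import robot
import cv2,numpy as np
for n in("scene","top"):
    im=robot.snapshot(n); cv2.imwrite(f"pics/{n}0.png",im[:,:,::-1]); c=robot.get_calibration(n); print(n,c)
o=robot.get_obs();print(o["time"],o["tool_pos"],o["ee_rot"],o["width"],robot.tcp_to_grasp)
E
```

```text
scene {'fx': 400.44726485481596, 'fy': 400.44726485481596, 'cx': 251.39564714373282, 'cy': 189.3198321796451, 'R': array([[ 0.89540411,  0.44514475, -0.00988052],
       [ 0.37233213, -0.76074262, -0.53163846],
       [-0.2441726 ,  0.47235243, -0.84691376]]), 't': array([-0.47263226, -0.15722838,  1.07353607])}
top {'fx': 462.02547066743324, 'fy': 462.02547066743324, 'cx': 264.1430957171221, 'cy': 189.7826310261134, 'R': array([[-0.00503824, -0.99994358, -0.00935163],
       [-0.98673404,  0.00648875, -0.16221539],
       [ 0.16226691,  0.00841029, -0.98671106]]), 't': array([-0.02503735,  0.55152582,  1.1624689 ])}
0.1 [ 0.22251141 -0.50244269  0.20445606] [-3.13965232e+00 -2.09131925e-04  4.16832602e-01] 0.09416619556654458 -0.0188
```

View pics/scene0.png

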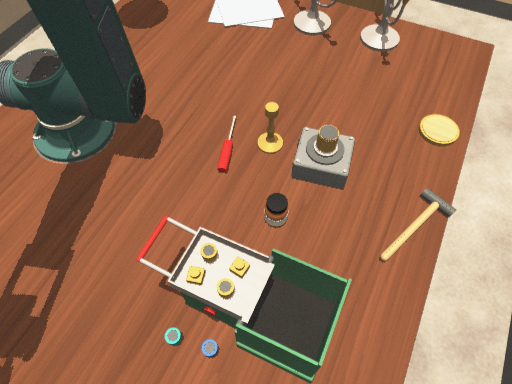

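View pics/top0.png

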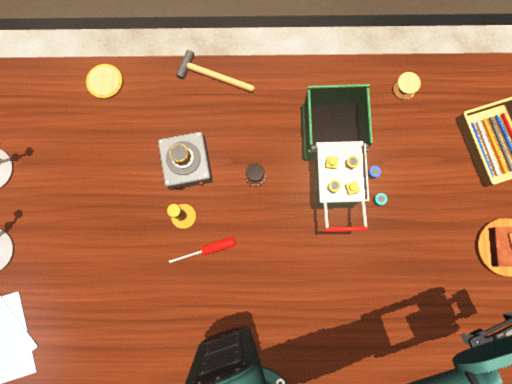

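The scene view shows the handle bar at about (153,240) and the collar at (328,137). In the top view they are at (346,229) and (181,153), with the jar at (256,173), the candlestick at (182,214) and the screwdriver at (203,250). Next I triangulate the handle and collar.

```bash
cat > h.py <<'E'
import cv2,numpy as np
from bench import robot
C={n:robot.get_calibration(n) for n in("scene","top")}
def P(n): c=C[n]; return np.array([[c["fx"],0,c["cx"]],[0,c["fy"],c["cy"]],[0,0,1]])@np.c_[c["R"],c["t"]]
def tri(a,b):
    X=cv2.triangulatePoints(P("scene"),P("top"),np.float64(a).reshape(2,1),np.float64(b).reshape(2,1))[:,0]; return X[:3]/X[3]
def plane(n,uv,z):
    c=C[n]; d=c["R"].T@[(uv[0]-c["cx"])/c["fx"],(uv[1]-c["cy"])/c["fy"],1]; o=-c["R"].T@c["t"]; return o+d*(z-o[2])/d[2]
def proj(n,X): p=P(n)@np.r_[X,1]; return p[:2]/p[2]
def red(im,box):
    h=cv2.cvtColor(im,cv2.COLOR_RGB2HSV); m=cv2.inRange(h,(0,200,110),(4,255,255))|cv2.inRange(h,(174,200,110),(180,255,255))
    k=np.zeros_like(m); x0,y0,x1,y1=box; k[y0:y1,x0:x1]=m[y0:y1,x0:x1]; return k
def ends(m):
    n,l,s,c=cv2.connectedComponentsWithStats(m); i=1+np.argmax(s[1:,4]); ys,xs=np.where(l==i)
    p=np.c_[xs,ys].astype(float); mu=p.mean(0); d=np.linalg.svd(p-mu,full_matrices=False)[2][0]; t=(p-mu)@d
    e=sorted([mu+d*t.min(),mu+d*t.max()],key=lambda q:q[0]); return mu,e,s[i]
E
python3 - <<'E'
from h import *
a=cv2.imread("pics/scene0.png")[:,:,::-1].copy(); b=cv2.imread("pics/top0.png")[:,:,::-1].copy()
ms,es,s=ends(red(a,(130,205,185,275))); mt,et,t=ends(red(b,(310,215,385,240)))
print(ms,es,s,mt,et,t)
print("mid",tri(ms,mt)); 
for i,j in((0,0),(1,1),(0,1),(1,0)): print(i,j,tri(es[i],et[j]))
A=cv2.resize(a[105:195,280:370],None,fx=6,fy=6,interpolation=cv2.INTER_CUBIC);B=cv2.resize(b[120:200,150:220],None,fx=6,fy=6,interpolation=cv2.INTER_CUBIC)[:480]
o=np.zeros((540,800,3),np.uint8);A=cv2.resize(A,(400,400));B=cv2.resize(B,(350,400));o[:400,:400]=A;o[:400,400:750]=B
cv2.imwrite("pics/crop.png",o[:400,:,::-1])
E
```

```text
[163.  224.5] [array([161.07613116, 227.05727441]), array([164.92386884, 221.94272559])] [161 222   5   6   6] [341.35714286 230.21428571] [array([336.9718946 , 230.43082622]), array([346.99682994, 229.93580189])] [337 230  11   2  14]
mid [ 0.44018134 -0.20038913  0.17461316]
0 0 [ 0.43737326 -0.19634438  0.15862964]
1 1 [ 0.44353677 -0.2061722   0.19381269]
0 1 [ 0.4415534  -0.21059815  0.18239403]
1 0 [ 0.43933833 -0.19182478  0.16987785]
```

View pics/crop.png

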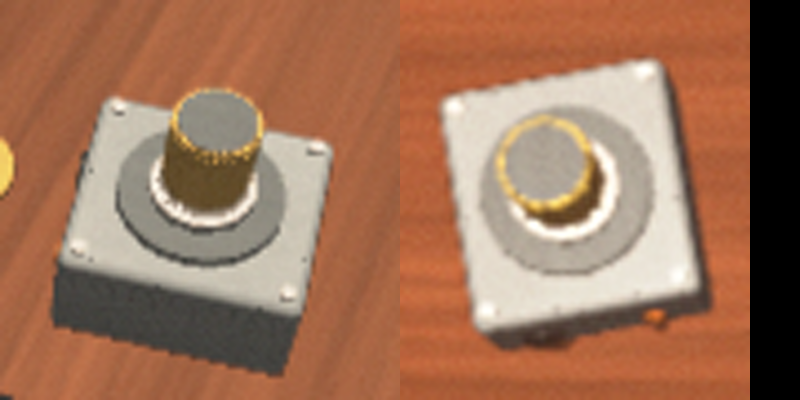

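The crop shows the collar top disc at scene ≈(328.4,131.8) and top ≈(178.6,152.2). The red mask was too strict, so I'm loosening it.

```bash
python3 - <<'E'
import re
s=open('h.py').read()
s=re.sub(r"    h=cv2.*\n","    r,g,bb=[im[:,:,i].astype(int) for i in range(3)]; m=np.uint8((r>130)&(r>3.2*g)&(r>3.2*bb))*255\n",s)
open('h.py','w').write(s)
E
python3 - <<'E'
from h import *
a=cv2.imread("pics/scene0.png")[:,:,::-1].copy(); b=cv2.imread("pics/top0.png")[:,:,::-1].copy()
ms,es,s=ends(red(a,(130,205,185,275))); mt,et,t=ends(red(b,(310,215,385,240)))
print(ms,es,s,mt,et,t)
m=tri(ms,mt);print("mid",m,proj("scene",m)-ms); 
for i,j in((0,0),(1,1),(0,1),(1,0)): X=tri(es[i],et[j]);print(i,j,X,proj("scene",X)-es[i])
print("handle on plane",plane("scene",ms,.159),plane("top",mt,.159),[plane("scene",e,.159) for e in es],[plane("top",e,.159) for e in et])
c=tri((328.4,131.8),(178.6,152.2));print("collar",c,plane("scene",(328.4,131.8),.127),plane("top",(178.6,152.2),.127))
g=cv2.inRange(cv2.cvtColor(b,cv2.COLOR_RGB2HSV),(50,100,30),(85,255,255)); ys,xs=np.where(g[:,290:385]);print(cv2.boxPoints(cv2.minAreaRect(np.c_[xs+290,ys].astype(np.float32))))
for n,uv,z in(("cand top",(173,211),.135),("cand foot",(184,217),.0),("jar",(256,172),.075)):print(n,plane("top",uv,z))
print(robot.get_obs()["joint_positions"])
E
```

```text
[152.4301676  237.69832402] [array([137.51337754, 260.33824957]), array([166.80933396, 215.87437568])] [137 216  31  45 179] [345.99107143 228.79464286] [array([325.02345916, 229.60614115]), array([366.99928683, 227.98157312])] [325 226  43   6 112]
mid [ 0.43887274 -0.21931963  0.16074787] [ 0.38507021 -0.12238815]
0 0 [ 0.42575686 -0.2121067   0.07498171] [ 21.17658498 -10.00365072]
1 1 [ 0.45401746 -0.22914714  0.25753281] [-22.80568432   4.4227852 ]
0 1 [ 0.4404221  -0.2677998   0.16202583] [ 0.36065649 -0.11698791]
1 0 [ 0.43752823 -0.17028081  0.1608881 ] [ 0.08966524 -0.02776635]
handle on plane [ 0.43757243 -0.21931252  0.159     ] [ 0.43936741 -0.21919277  0.159     ] [array([ 0.43858407, -0.26758067,  0.159     ]), array([ 0.43653264, -0.16970139,  0.159     ])] [array([ 0.43776154, -0.17041456,  0.159     ]), array([ 0.44097595, -0.26805183,  0.159     ])]
collar [0.63215287 0.18106374 0.12993892] [0.63114822 0.18309617 0.127     ] [0.63335705 0.18193322 0.127     ]
[[298.13757  91.06236]
 [367.39752  80.89577]
 [385.37366 203.35799]
 [316.1137  213.52458]]
cand top [0.48634877 0.1901854  0.135     ]
cand foot [0.48597514 0.18812017 0.        ]
jar [ 0.59276518 -0.0078476   0.075     ]
[-1.25708585e+00  8.78560889e-02  1.37206142e+00  8.33717440e-06
  1.68362669e+00 -1.03121393e-01]
```

>>> {"method": "move_arm", "body": {"motion": [0, 0, -0.15, 0, 0, -0.05, 0.4, 0, 0, -0.15, 0, 0, -0.05, 0.4, 0, 0, -0.15, 0, 0, -0.05, 0.4, 0, 0, -0.15, 0, 0, -0.05, 0.4, 0, 0, -0.15, 0, 0, -0.05, 0.4, 0, 0, -0.15, 0, 0, -0.05, 0.4, 0, 0, -0.15, 0, 0, -0.05, 0.4, 0, 0, -0.15, 0, 0, -0.05, 0.4, 0, 0, -0.15, 0, 0, -0.05, 0.4, 0, 0, -0.15, 0, 0, -0.05, 0.4, 0, 0, 0, 0, 0, 0, 0.4, 0, 0, 0, 0, 0, 0, 0.4]}}

```text
time: 1.1
tool_pos: [0.2226, -0.5029, 0.2552]
ee_rot: [-3.142, -0.0, 1.592]
wrist_force: [-0.2, 0.1, -0.8]
width: 0.0376
finger_force: 0.0
```

>>> {"method": "move_arm", "body": {"motion": [0, 0, 0, 0.255, 0.202, 0, 0.4, 0, 0, 0, 0.255, 0.202, 0, 0.4, 0, 0, 0, 0.255, 0.202, 0, 0.4, 0, 0, 0, 0.255, 0.202, 0, 0.4, 0, 0, 0, 0.255, 0.202, 0, 0.4, 0, 0, 0, 0.255, 0.202, 0, 0.4, 0, 0, 0, 0.255, 0.202, 0, 0.4, 0, 0, 0, 0.255, 0.202, 0, 0.4, 0, 0, 0, 0.255, 0.202, 0, 0.4, 0, 0, 0, 0.255, 0.202, 0, 0.4, 0, 0, 0, 0.24, 0.2, 0, 0.4, 0, 0, 0, 0, 0, 0, 0.4]}}

```text
time: 2.1
tool_pos: [0.4401, -0.2144, 0.2547]
ee_rot: [3.141, -0.003, 1.599]
wrist_force: [-0.9, 0.4, -0.7]
width: 0.0377
finger_force: 0.0
```

>>> {"method": "move_arm", "body": {"motion": [0, 0, 0, -0.05, -0.01, 0.2, 0.4, 0, 0, 0, 0, 0, 0.2, 0.4, 0, 0, 0, 0, 0, 0.2, 0.4, 0, 0, 0, 0, 0, 0.2, 0.4, 0, 0, 0, 0, 0, 0.2, 0.4, 0, 0, 0, 0, 0, 0.13, 0.4, 0, 0, 0, 0, 0, 0, 0.4, 0, 0, 0, 0, 0, 0, 0, 0, 0, 0, 0, 0, 0, 0, 0, 0, 0, 0, 0, 0, 0, 0, 0, 0, 0, 0, 0, 0, 0, 0, 0, 0, 0, 0, 0]}}

```text
time: 3.1
tool_pos: [0.4394, -0.2242, 0.1439]
ee_rot: [3.135, 0.002, 1.595]
wrist_force: [4.1, -0.6, 0.3]
width: 0.0091
finger_force: 30.0
```

```bash
python3 -c "
import numpy as np
t=np.arange(0,1.13,.05)+.164
print(np.round(np.diff(-2.078*np.cos(t)),3),np.round(-np.diff(2.078*np.sin(t)),3))"
```

```text
[0.02  0.025 0.03  0.035 0.039 0.044 0.049 0.053 0.058 0.062 0.066 0.07
 0.074 0.077 0.081 0.084 0.087 0.09  0.092 0.094 0.096 0.098] [-0.102 -0.101 -0.1   -0.098 -0.096 -0.094 -0.092 -0.089 -0.086 -0.083
 -0.08  -0.077 -0.073 -0.069 -0.065 -0.061 -0.057 -0.053 -0.048 -0.043
 -0.039 -0.034]
```

>>> {"method": "move_arm", "body": {"motion": [0, 0, 0, 0, 0.02, -0.102, 0, 0, 0, 0, 0, 0.025, -0.101, 0, 0, 0, 0, 0, 0.03, -0.1, 0, 0, 0, 0, 0, 0.035, -0.098, 0, 0, 0, 0, 0, 0.039, -0.096, 0, 0, 0, 0, 0, 0.044, -0.094, 0, 0, 0, 0, 0, 0.049, -0.092, 0, 0, 0, 0, 0, 0.053, -0.089, 0, 0, 0, 0, 0, 0.058, -0.086, 0, 0, 0, 0, 0, 0.062, -0.083, 0, 0, 0, 0, 0, 0.066, -0.08, 0, 0, 0, 0, 0, 0, 0, 0]}}

```text
time: 4.1
tool_pos: [0.4853, -0.2232, 0.2457]
ee_rot: [-3.141, 0.002, 1.595]
wrist_force: [-1.9, -1.1, -0.1]
width: 0.0089
finger_force: 30.0
```

Run:
```python
from h import *
a=robot.snapshot("scene");cv2.imwrite("pics/s1.png",a[130:,60:400,::-1])
```

```text
(no output)
```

View pics/s1.png

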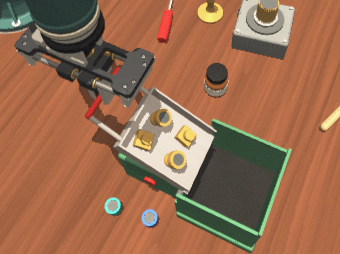

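The pan is tilted to about 0.5 rad with the handle held at crop (95,108), and all four castings are still in it. I'll continue along the arc.

>>> {"method": "move_arm", "body": {"motion": [0, 0, 0, 0, 0.07, -0.077, 0, 0, 0, 0, 0, 0.074, -0.073, 0, 0, 0, 0, 0, 0.077, -0.069, 0, 0, 0, 0, 0, 0.081, -0.065, 0, 0, 0, 0, 0, 0.084, -0.061, 0, 0, 0, 0, 0, 0.087, -0.057, 0, 0, 0, 0, 0, 0.09, -0.053, 0, 0, 0, 0, 0, 0.092, -0.048, 0, 0, 0, 0, 0, 0.094, -0.043, 0, 0, 0, 0, 0, 0.096, -0.039, 0, 0, 0, 0, 0, 0, 0, 0, 0, 0, 0, 0, 0, 0, 0]}}

```text
time: 5.15
tool_pos: [0.5693, -0.2214, 0.3064]
ee_rot: [3.138, 0.004, 1.594]
wrist_force: [-3.5, -1.9, 7.4]
width: 0.0091
finger_force: 30.0
```

>>> {"method": "move_arm", "body": {"motion": [0, 0, 0, 0, 0, 0, 0, 0, 0, 0, 0, 0, 0, 0, 0, 0, 0, 0, 0, 0, 0, 0, 0, 0, 0, 0, 0, 0, 0, 0, 0, 0, 0, 0, 0, 0, 0, 0, 0, 0, 0, 0]}}

```text
time: 5.65
tool_pos: [0.5688, -0.2214, 0.3062]
ee_rot: [3.139, 0.004, 1.593]
wrist_force: [-3.3, -1.8, 6.7]
width: 0.0092
finger_force: 30.0
```

Run:
```python
from h import *
a=robot.snapshot("scene")[130:,60:400];b=robot.snapshot("top")[70:260,270:420]
o=np.zeros((380,800,3),np.uint8);o[:254,:340]=a;o[:380,400:700]=cv2.resize(b,(300,380))
cv2.imwrite("pics/s2.png",o[:,:,::-1])
```

```text
(no output)
```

View pics/s2.png

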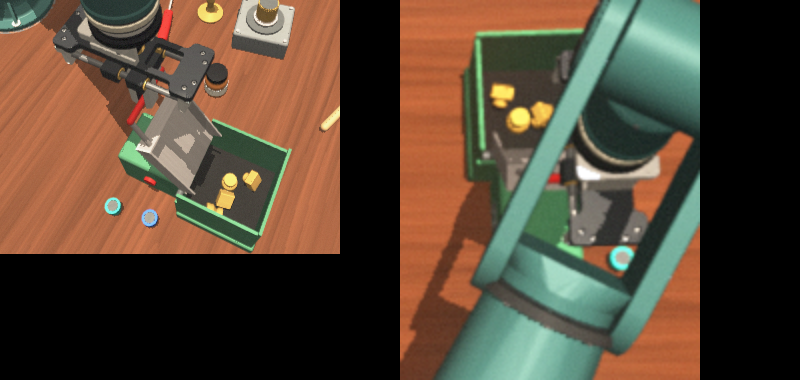

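The pan is empty. Three castings are clearly in the hopper around crop (230,185), and the fourth shows at (213,208). Lowering back along the arc.

>>> {"method": "move_arm", "body": {"motion": [0, 0, 0, 0, -0.096, 0.039, 0, 0, 0, 0, 0, -0.094, 0.043, 0, 0, 0, 0, 0, -0.092, 0.048, 0, 0, 0, 0, 0, -0.09, 0.053, 0, 0, 0, 0, 0, -0.087, 0.057, 0, 0, 0, 0, 0, -0.084, 0.061, 0, 0, 0, 0, 0, -0.081, 0.065, 0, 0, 0, 0, 0, -0.077, 0.069, 0, 0, 0, 0, 0, -0.074, 0.073, 0, 0, 0, 0, 0, -0.07, 0.077, 0, 0, 0, 0, 0, -0.066, 0.08, 0, 0, 0, 0, 0, -0.062, 0.083, 0]}}

```text
time: 6.75
tool_pos: [0.4727, -0.2229, 0.2286]
ee_rot: [3.138, 0.001, 1.595]
wrist_force: [0.9, -0.5, -0.4]
width: 0.0089
finger_force: 30.0
```

>>> {"method": "move_arm", "body": {"motion": [0, 0, 0, 0, -0.058, 0.086, 0, 0, 0, 0, 0, -0.053, 0.089, 0, 0, 0, 0, 0, -0.049, 0.092, 0, 0, 0, 0, 0, -0.044, 0.094, 0, 0, 0, 0, 0, -0.039, 0.096, 0, 0, 0, 0, 0, -0.035, 0.098, 0, 0, 0, 0, 0, -0.03, 0.1, 0, 0, 0, 0, 0, -0.025, 0.101, 0, 0, 0, 0, 0, -0.02, 0.102, 0, 0, 0, 0, 0, 0, 0.01, 0, 0, 0, 0, 0, 0, 0, 0, 0, 0, 0, 0, 0, 0, 0]}}

```text
time: 7.75
tool_pos: [0.4394, -0.2239, 0.1456]
ee_rot: [3.134, 0.002, 1.596]
wrist_force: [2.7, 3.0, 13.8]
width: 0.0089
finger_force: 30.0
```

>>> {"method": "move_arm", "body": {"motion": [0, 0, 0, 0, 0, 0, 0.4, 0, 0, 0, 0, 0, 0, 0.4, 0, 0, 0, 0, 0, 0, 0.4, 0, 0, 0, 0, 0, 0, 0.4, 0, 0, 0, 0, 0, 0, 0.4, 0, 0, 0, 0, 0, -0.2, 0.4, 0, 0, 0, 0, 0, -0.2, 0.4, 0, 0, 0, 0, 0, -0.2, 0.4, 0, 0, 0, 0, 0, -0.2, 0.4, 0, 0, 0, 0, 0, -0.2, 0.4, 0, 0, 0, 0, 0, -0.2, 0.4, 0, 0, 0, 0, 0, 0, 0.4]}}

```text
time: 8.75
tool_pos: [0.4382, -0.2247, 0.2656]
ee_rot: [3.136, 0.004, 1.595]
wrist_force: [0.7, 0.1, 0.9]
width: 0.0377
finger_force: 0.0
```

Run:
```python
from h import *
o=robot.get_obs();print(o["joint_positions"],o["tool_pos"],o["width"])
a=robot.snapshot("scene")[130:,60:400];b=robot.snapshot("top")[70:260,270:420]
print(ends(red(robot.snapshot("scene"),(130,205,185,275))))
o=np.zeros((508,680,3),np.uint8);o=cv2.resize(a,(680,508))
cv2.imwrite("pics/s3.png",o[:,:,::-1])
```

```text
[-5.88753611e-01 -5.10326919e-02  1.39323760e+00 -2.70204741e-04
  1.79237138e+00 -6.12757730e-01] [ 0.43819363 -0.22465698  0.26556623] 0.0377412978005503
(array([151.78070175, 238.22368421]), [array([137.10503231, 260.40794743]), array([166.63999716, 215.76184547])], array([137, 216,  31,  46, 228], dtype=int32))
```

View pics/s3.png

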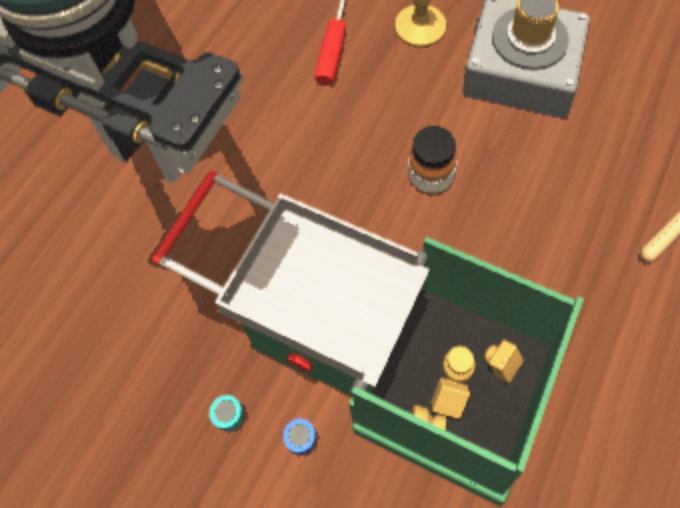

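The pan is at rest, with the handle back at its original pixels, and all four castings are in the hopper. Moving over the collar.

>>> {"method": "move_arm", "body": {"motion": [0, 0, 0, 0.29, 0.146, 0, 0.75, 0, 0, 0, 0.29, 0.146, 0, 0.75, 0, 0, 0, 0.29, 0.146, 0, 0.75, 0, 0, 0, 0.29, 0.146, 0, 0.75, 0, 0, 0, 0.29, 0.146, 0, 0.75, 0, 0, 0, 0.29, 0.146, 0, 0.75, 0, 0, 0, 0.29, 0.146, 0, 0.75, 0, 0, 0, 0.29, 0.146, 0, 0.75, 0, 0, 0, 0.29, 0.146, 0, 0.75, 0, 0, 0, 0.29, 0.146, 0, 0.75, 0, 0, 0, 0.29, 0.146, 0, 0.75, 0, 0, 0, 0.29, 0.146, 0, 0.75]}}

```text
time: 9.9
tool_pos: [0.6033, 0.1299, 0.2585]
ee_rot: [-3.137, 0.001, 1.595]
wrist_force: [1.1, -0.1, 1.1]
width: 0.0705
finger_force: 0.0
```

>>> {"method": "move_arm", "body": {"motion": [0, 0, 0, 0.28, 0.146, 0, 0.75, 0, 0, 0, 0.26, 0.14, 0, 0.75, 0, 0, 0, 0, 0, 0, 0.75, 0, 0, 0, 0, 0, 0, 0.75]}}

```text
time: 10.23
tool_pos: [0.6304, 0.1841, 0.2576]
ee_rot: [-3.136, 0.002, 1.597]
wrist_force: [0.2, -0.8, -0.9]
width: 0.0706
finger_force: 0.0
```

>>> {"method": "move_arm", "body": {"motion": [0, 0, 0, -0.02, 0.02, 0.2, 0.75, 0, 0, 0, 0, 0, 0.2, 0.75, 0, 0, 0, 0, 0, 0.2, 0.75, 0, 0, 0, 0, 0, 0.2, 0.75, 0, 0, 0, 0, 0, 0.2, 0.75, 0, 0, 0, 0, 0, 0.2, 0.75, 0, 0, 0, 0, 0, 0.2, 0.75, 0, 0, 0, 0, 0, 0.2, 0.75, 0, 0, 0, 0, 0, 0, 0.75, 0, 0, 0, 0, 0, 0, 0.75]}}

```text
time: 11.07
tool_pos: [0.6314, 0.1795, 0.0995]
ee_rot: [-3.137, 0.001, 1.593]
wrist_force: [0.1, -0.0, 0.4]
width: 0.0703
finger_force: 0.0
```

Run:
```python
from h import *
o=robot.get_obs();print(o["joint_positions"],o["tool_pos"],o["wrist_force"])
a=robot.snapshot("scene")[85:205,270:390];b=robot.snapshot("top")[100:220,130:250]
o=np.hstack([cv2.resize(x,(400,400),interpolation=cv2.INTER_CUBIC) for x in(a,b)])
cv2.imwrite("pics/s4.png",o[:,:,::-1])
```

```text
[ 1.90972095e-01  3.65625850e-01  1.24750285e+00 -4.90978164e-04
  1.53317508e+00  1.68308225e-01] [0.63137159 0.17953467 0.09952893] [ 0.14667858 -0.01150792  0.43230858]
```

View pics/s4.png

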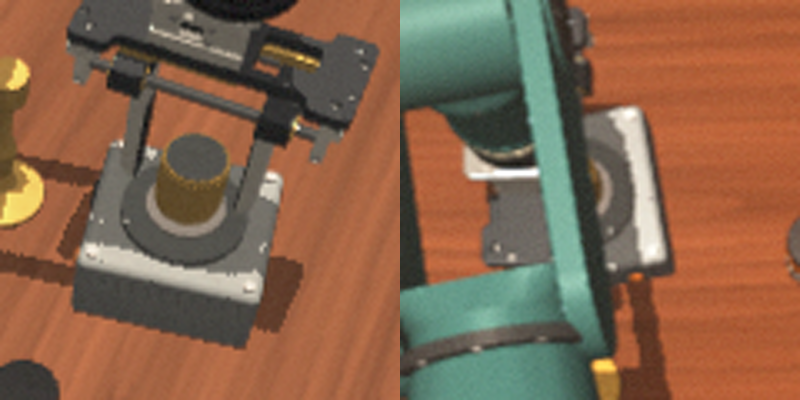

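The fingers straddle the collar, with tips at about (135,165) and (245,205) and the collar axis between them. Lowering a little more and gripping.

>>> {"method": "move_arm", "body": {"motion": [0, 0, 0, 0.02, 0, 0.06, 0.75, 0, 0, 0, 0, 0, 0, 0.75, 0, 0, 0, 0, 0, 0, 0, 0, 0, 0, 0, 0, 0, 0, 0, 0, 0, 0, 0, 0, 0, 0, 0, 0, 0, 0, 0, 0, 0, 0, 0, 0, 0, 0, 0, 0, 0, 0, 0, 0, 0, 0]}}

```text
time: 11.83
tool_pos: [0.6332, 0.1832, 0.0957]
ee_rot: [3.141, -0.0, 1.595]
wrist_force: [0.9, -0.1, 0.0]
width: 0.0468
finger_force: 30.0
```

Run:
```python
from bench import robot
import numpy as np
o=robot.get_obs();print({k:np.round(o[k],4) for k in("tool_pos","ee_rot","wrist_force","wrist_torque","width","finger_force")})
```

```text
{'tool_pos': array([0.6332, 0.1832, 0.0957]), 'ee_rot': array([ 3.141e+00, -1.000e-04,  1.595e+00]), 'wrist_force': array([ 0.8659, -0.0915,  0.0223]), 'wrist_torque': array([-0.0279, -0.079 , -0.0323]), 'width': np.float64(0.0468), 'finger_force': np.float64(30.0002)}
```

>>> {"method": "move_arm", "body": {"motion": [0, 0, 0, 0, 0, 0.01, 0, 0, 0, 0, 0, 0, 0.01, 0, 0, 0, -0.07, 0, 0, 0, 0, 0, 0, -0.07, 0, 0, 0, 0, 0, 0, -0.07, 0, 0, 0, 0, 0, 0, -0.07, 0, 0, 0, 0, 0, 0, -0.07, 0, 0, 0, 0, 0, 0, -0.07, 0, 0, 0, 0, 0, 0, 0, 0, 0, 0, 0]}}

```text
time: 12.58
tool_pos: [0.6334, 0.1837, 0.0955]
ee_rot: [3.139, -0.0, 1.927]
wrist_force: [-2.4, 0.5, 6.0]
width: 0.0467
finger_force: 30.0
```

>>> {"method": "move_arm", "body": {"motion": [0, 0, -0.07, 0, 0, 0, 0, 0, 0, -0.07, 0, 0, 0, 0, 0, 0, -0.07, 0, 0, 0, 0, 0, 0, -0.07, 0, 0, 0, 0, 0, 0, 0, 0, 0, 0, 0]}}

```text
time: 13.0
tool_pos: [0.6331, 0.1837, 0.0956]
ee_rot: [3.14, -0.0, 2.147]
wrist_force: [-2.8, 0.1, 6.6]
width: 0.0464
finger_force: 30.0
```

>>> {"method": "move_arm", "body": {"motion": [0, 0, -0.07, 0, 0, 0, 0, 0, 0, -0.07, 0, 0, 0, 0, 0, 0, -0.07, 0, 0, 0, 0, 0, 0, -0.07, 0, 0, 0, 0, 0, 0, 0, 0, 0, 0, 0]}}

```text
time: 13.42
tool_pos: [0.6329, 0.1835, 0.0956]
ee_rot: [3.141, 0.0, 2.367]
wrist_force: [-2.9, 0.3, 6.7]
width: 0.0468
finger_force: 30.0
```

>>> {"method": "move_arm", "body": {"motion": [0, 0, -0.07, 0, 0, 0, 0, 0, 0, -0.07, 0, 0, 0, 0, 0, 0, -0.07, 0, 0, 0, 0, 0, 0, -0.07, 0, 0, 0, 0, 0, 0, 0, 0, 0, 0, 0]}}

```text
time: 13.83
tool_pos: [0.6325, 0.1835, 0.0953]
ee_rot: [3.141, -0.0, 2.587]
wrist_force: [-3.3, 0.9, 5.5]
width: 0.0464
finger_force: 30.0
```

>>> {"method": "move_arm", "body": {"motion": [0, 0, -0.07, 0, 0, 0, 0, 0, 0, -0.07, 0, 0, 0, 0, 0, 0, -0.07, 0, 0, 0, 0, 0, 0, -0.07, 0, 0, 0, 0, 0, 0, 0, 0, 0, 0, 0]}}

```text
time: 14.25
tool_pos: [0.6326, 0.183, 0.0927]
ee_rot: [-3.141, -0.001, 2.805]
wrist_force: [-0.7, -0.5, -1.7]
width: 0.0469
finger_force: 30.0
```

The collar has dropped (z down 3 mm and the upward force gone). I'll centre it slightly, then push down.

>>> {"method": "move_arm", "body": {"motion": [0, 0, -0.06, 0, 0, 0, 0, 0, 0, -0.05, 0, 0, 0.01, 0, 0, 0, 0, 0, 0, 0.015, 0, 0, 0, 0, 0, 0, 0.015, 0, 0, 0, 0, 0, 0, 0.015, 0, 0, 0, 0, 0, 0, 0.01, 0, 0, 0, 0, 0, 0, 0.01, 0, 0, 0, 0, 0, 0, 0, 0, 0, 0, 0, 0, 0, 0, 0]}}

```text
time: 15.0
tool_pos: [0.6327, 0.1829, 0.0865]
ee_rot: [-3.141, -0.0, 2.89]
wrist_force: [-4.6, -3.0, 5.3]
width: 0.0465
finger_force: 30.0
```

>>> {"method": "move_arm", "body": {"motion": [0, 0, 0, 0, 0, 0.01, 0, 0, 0, 0, 0, 0, 0.01, 0, 0, 0, 0, 0, 0, 0, 0, 0, 0, 0, 0, 0, 0, 0, 0, 0, 0, 0, 0, 0, 0]}}

```text
time: 15.42
tool_pos: [0.6327, 0.1829, 0.0858]
ee_rot: [-3.141, 0.0, 2.89]
wrist_force: [-6.2, -3.0, 9.0]
width: 0.0468
finger_force: 30.0
```

>>> {"method": "move_arm", "body": {"motion": [0, 0, 0, 0, 0, 0.01, 0, 0, 0, 0, 0, 0, 0, 0, 0, 0, 0, 0, 0, 0, 0, 0, 0, 0, 0, 0, 0, 0]}}

```text
time: 15.75
tool_pos: [0.6328, 0.1829, 0.0858]
ee_rot: [-3.141, 0.001, 2.89]
wrist_force: [-7.6, -3.2, 10.7]
width: 0.0468
finger_force: 30.0
```

Run:
```python
from h import *
for z in(.127,.117): print(proj("scene",[.6322,.182,z]))
a=robot.snapshot("scene");print(ends(red(a,(130,205,185,275)))[1])
b=a[105:195,280:370];e=a[205:380,130:360]
o=np.hstack([cv2.resize(b,(400,400),interpolation=cv2.INTER_CUBIC),cv2.resize(e,(400,400))])
cv2.imwrite("pics/s5.png",o[:,:,::-1])
```

```text
[328.66891791 132.29711439]
[327.99028855 135.17981036]
[array([140.49554655, 257.30949482]), array([166.49318478, 215.68346731])]
```

View pics/s5.png

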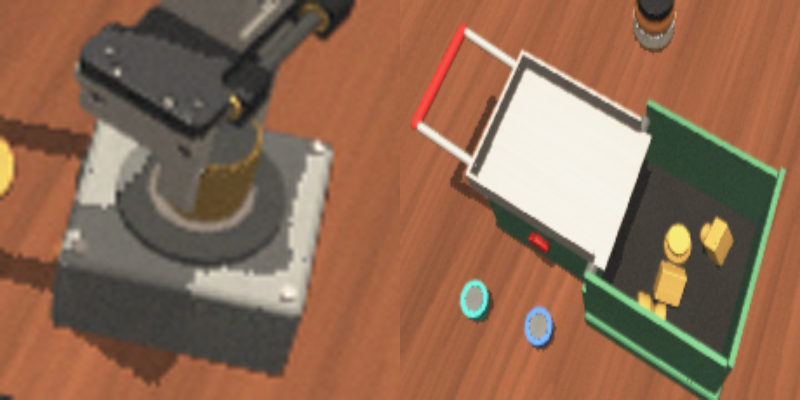

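The collar is visibly lower, and z stays at 0.0858 while the force rises to 10.7 N, so it is on the hard stop. The pan is down and the castings are in the hopper. Handing in.

```bash
python3 -c "
from bench import robot
print(robot.close_job())"
```

```text
the job is handed in; nothing more can be done
None
```

I handed the job in at about 16 s: all four castings are in the hopper, the pan is back at rest, and the gripper is still holding the collar down on its hard stop with about 10 N. The hand-in returned no verdict.

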